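Knock a drill bushing out of its jig block on the knock-out stand

ROBOT

A 6-joint arm with a two-finger parallel gripper is mounted at the origin on the work surface. World frame = base frame: x ahead of the robot, y to its left, z up, the work surface at z = 0. Lengths are in m, angles in rad, forces in N, time in s.
With the tool pointing down it reaches from about 0.425 to 0.95 m from the base axis. Payload 3.5 kg.
Tool frame: the origin (TCP) lies between the finger pads; the fingertips stand 14 mm ahead of it and the grasp point (between the pads) lies 5 mm behind it; z points along the fingers, y is the line along which they close (so a half turn about z gives the same grasp; the last joint's range is limited). The gripper opens to 85 mm and grips with 20 to 120 N. Pads are 22 mm wide; open, the fingers measure 114 mm over their backs; the gripper's body (76 mm by 85 mm) begins 54 mm behind the grasp point. The pads swing forward as they close: fully open they stand 13 mm farther back than shut.
Start: joints at [-1.379, 0.286, 1.577, -0, 1.279, -0.15], TCP at [0.226, -0.636, 0.245] pointing down, gripper open.
Joint ranges: [-2.77, 2.77], [-0.9, 2.22], [0.21, 2.48], [-1.53, 4.67], [0.24, 2.81], [-2.84, 2.84]. Speed limits (rad/s): [2.79, 2.79, 3.14, 3.14, 3.14, 3.14].

INTERFACE

Orientations are given as a unit quaternion [x, y, z, w].
In Python, from plant import * gives the robot as it stands.
- The arm moves only by the tool step_arm, never from a script. Its argument "commands" is a list of rows, each an object of numbers: "gripper": the gripper's target within -1 to 1 (shut at 1, half-way at 0, fully open at -1); "x", "y", "z": the shift along the tool's x, y, z in mm; "spin": the turn about the tool's z in degrees. A call has exactly 10 rows; each row shifts and turns the commanded pose from where the row before left it, along the tool's axes as they then stand; what a row does not reach is not made up. A row lasts 1/10 s, in which the tool goes at most 50 mm and 8.59 degrees, less where a joint would pass 70% of its speed; a pose out of reach is approached as far as the arm can. A call with a gripper value outside its range is refused whole. The fingers move at their own pace and stop on an object; "force" is the grip in N (left out, the last holds). Time passes only in rows, so rows that do not move let the fingers close, or fill a call up. It gives the time, the measured TCP pose, the force, the opening and the grip force at its end, in the units of the state.
- get_state(): the state, without advancing time (a new reading comes with each control period).
- read_camera(name): name is "scene" or "top"; returns a dict with "color" (384x512x3 uint8, red, green, blue), "z_map" (384x512 float32, m along the optical axis (not along the pixel's ray), 0 where there is no reading), "fx", "fy", "cx", "cy" (pixels), "distortion" ([k1, k2, p1, p2, k3] as OpenCV has them; the pictures are not rectified), "eye" and "attitude" of the camera in the world. Camera axes: x right, y up, looking along -z (the intrinsics and any distortion apply to the point x, -y, -z); pixel columns grow to the right and rows downward; lengths in m; the calibration is good to about 2 mm. A picture is of the moment at which its call begins.
- sign_off(): hands the job in; it is judged then, once.
The state is a dict: "time": time; "qpos": joint angles; "dq": joint speeds; "joint_efforts": joint torques, N m; "eef_pos": TCP position; "tcp_rot": TCP orientation; "contact_force": force on the tool from outside, world axes, zero at the start; "wrist_torque": the same for the moment, N m; "opening": opening from 0.0 (shut) to 1.0 (fully open); "finger_force": force on a finger pad.
Only numpy, scipy, OpenCV 4.12 (cv2) and the standard library are available. Lean on these libraries where they do the work, as an engineer would, in place of code of your own. Each camera call takes 0.05 s, during which the arm holds its last target. There are 200 camera calls.

TASK

The steel drill bushing sits tight and flush in the wooden jig block. Push it up from below: fit the block over the upright brass pin of the knock-out stand and press it down gently (never more than 50 N on the stand) until it rests fully on the steel boss, then leave it there, lift the raised bushing out and set it down upright, without dropping it, in the blue tray. Leave the oil tin, the offcut and the screwdriver where they are.

Things in the scene. Friction and masses are not known exactly. Their poses are not given: they have to be found in the camera images.
- jig_center (a point): Centre (half-way up) of the loose pale wooden jig block: 90 mm along its x, 56 mm along its y, 38 mm high, about 0.15 kg, lying flat, recess upwards. In its middle is a stepped upright hole: from the top a recess 23 mm wide, 22 mm deep, that holds the bushing; below it the access hole. With the block fully down on the boss this point is 49 mm above the bench.
- access_hole (a point): Centre of the mouth of the access hole in the block's underside, 19 mm below the block's centre: round, 14 mm wide, 16 mm long, 1 mm chamfer, leading up to the bushing's underside. Sprung pads in the recess wall grip the bushing, so pushing it up takes about 5 to 18 N for the first 9 mm; after that it is loose.
- bushing_center (a point): Centre of the steel drill bushing, a loose round cylinder 22 mm in diameter and 22 mm high, 60 g, axis z. At the start it sits in the block's recess with its top flush with the block's top, 8 mm above the block's centre; its bore is too small for the pin. With the block fully down on the boss it stands 14 mm proud of the block's top.
- stand: Knock-out stand, fixed to the bench; origin on its axis at bench level. Green round foot plate 90 mm in diameter, 10 mm high, and on it a steel boss 44 mm in diameter, its flat top 30 mm above the bench. The brass pin rises from the boss.
- boss_top (a point): Centre of the boss's flat top, 30 mm above the bench. The brass pin, 12 mm in diameter, ends 30 mm above it (60 mm above the bench); its top 3 mm taper to 9 mm. It stands on a clamped eccentric: the pin's axis is 5 mm to the side of this point, in a direction that differs each time and is in no listed pose, so find it by touch or sight. It does not give way.
- tray: Fixed blue open tray 130 x 130 mm, walls 22 mm high and 4 mm thick, floor 4 mm above the bench, empty; origin at the centre of its underside.
- tin: Bystander: loose yellow oil tin with a white lid and label, 60 mm in diameter, 75 mm high, standing; origin at the centre of its underside.
- offcut: Bystander: loose timber offcut 70 x 90 x 60 mm high; origin at the centre of its underside.
- driver: Bystander: loose screwdriver with a dark wooden handle, 150 mm long, lying beyond the stand; origin near its middle.
There are look-alikes about, which are no part of the job. Of the things like the tray, leave any that is red; of the rest the smaller one is meant.

How it is judged:
On the way, in this order (a step that is already met when the one before it is completed fails the run):
1. the block is down on the boss, upright over the pin, and the bushing stands at least 10 mm proud, still in its recess (height (world z) of jig_center between 0.046 and 0.052 m and horizontal distance between jig_center and stand below 0.01 m and angle between jig_center's own z axis and vertical below 0.06 rad and z of bushing_center in the frame of jig_center above 0.018 m and horizontal distance between bushing_center and jig_center below 0.004 m), for 0.2 s.
2. the bushing is lifted clear of the block (z of bushing_center in the frame of jig_center above 0.045 m), for 0.1 s.
At the end, for the whole second after the job is handed in: The bushing stands upright (within 0.1 rad) on the tray's floor, inside its walls, at rest; the block lies flat on the boss over the pin (centre 46 to 52 mm above the bench, within 10 mm of the stand's axis, tilt under 0.06 rad) (x of bushing_center in the frame of tray between -0.055 and 0.055 m and y of bushing_center in the frame of tray between -0.055 and 0.055 m and height (world z) of bushing_center between 0.012 and 0.018 m and angle between bushing_center's own z axis and vertical below 0.1 rad and height (world z) of jig_center between 0.046 and 0.052 m and horizontal distance between jig_center and stand below 0.01 m and angle between jig_center's own z axis and vertical below 0.06 rad); the robot touches nothing.
It fails at once if the stand was pushed with more than 50 N (contact force between stand and anything else above 50 N).
It fails at once if the bushing was dropped into the tray (moving faster than 0.5 m/s there) (horizontal distance between bushing_center and tray below 0.07 m and height (world z) of bushing_center between 0 and 0.05 m and linear speed of bushing above 0.5 m/s).
It fails at once if the tin, the offcut or the screwdriver was moved by more than 20 mm (distance of any of tin, offcut, driver from where it was at the start of the episode above 0.02 m).
It also fails if it takes over 72 s, if anything falls off the work surface, if the arm or the gripper's body presses on something with over 40 N, if the wrist force passes 120 N, or if a joint passes its speed limit or range.

## Working session

There is one attempt and no reset: what is moved stays moved. The work goes in short steps, Python scripts to look and compute and a tool call to move; the robot and the scene stay as the last step left them, time stands still between calls to the robot, and variables do not carry over. Pictures are saved under pics/ and viewed, at most 10 in all, crops included, and the job is handed in when it is done.

Besides the shell and the picture viewer there is one more tool, called after "Call:" in YAML: its name, and indented under it one key for each argument. step_arm: Moves the arm, as the interface text tells. Its arguments: {"type":"object","properties":{"commands":{"type":"array"},"force":{"type":"number"}},"required":["commands"]}

```bash
mkdir -p pics
cat > h.py <<'E'
from plant import *
import numpy as np, cv2
from scipy.spatial.transform import Rotation as R
def cam(n):
    c=read_camera(n); c['K']=np.array([[c['fx'],0,c['cx']],[0,c['fy'],c['cy']],[0,0,1.]])
    a=np.array(c['attitude'],float); c['R']=(R.from_quat(a).as_matrix() if a.size==4 else a.reshape(3,3)); c['d']=np.array(c['distortion'],float); return c
def ray(c,px):
    u=cv2.undistortPoints(np.array(px,float).reshape(-1,1,2),c['K'],c['d']).reshape(-1,2)
    return np.c_[u[:,0],-u[:,1],-np.ones(len(u))]@c['R'].T
def onz(c,px,z):
    r=ray(c,px); e=np.array(c['eye']); return e+r*((z-e[2])/r[:,2])[:,None]
def cloud(c):
    h,w=c['z_map'].shape; v,u=np.mgrid[:h,:w]
    r=ray(c,np.c_[u.ravel(),v.ravel()]); return (np.array(c['eye'])+r*c['z_map'].reshape(-1,1)).reshape(h,w,3)
def save(n,img): cv2.imwrite('pics/'+n,cv2.cvtColor(img,cv2.COLOR_RGB2BGR))
E
python3 - <<'E'
from h import *
a=cam('scene');b=cam('top')
for c in(a,b): print(c['eye'],c['attitude'],c['fx'],c['distortion'])
im=np.vstack([a['color'],b['color']])
save('s.png',a['color']);save('t.png',b['color'])
print(get_state())
E
```

```text
[0.79489608 0.40304432 0.89298332] [0.07871649 0.29503531 0.92607801 0.22166958] 422.8722955241421 [-0.05177589  0.          0.          0.          0.        ]
[ 0.36492843 -0.08408495  1.40544059] [ 0.03621608 -0.03869651 -0.69671111  0.71539122] 496.63072867030587 [-0.12016152  0.          0.          0.          0.        ]
{'time': 0.1, 'qpos': array([-1.37901126e+00,  2.87109767e-01,  1.57804091e+00, -1.79755756e-05,
        1.27859795e+00, -1.50013600e-01]), 'dq': array([ 0.00040637,  0.00051495, -0.00329275, -0.00030798, -0.00238897,
        0.00029421]), 'joint_efforts': array([ 7.75112785e-04, -4.07299447e+01, -2.93698275e+01, -1.24845596e-04,
        3.41374813e-03, -6.47897224e-06]), 'eef_pos': array([ 0.22615389, -0.63538404,  0.24405809]), 'tcp_rot': array([ 9.85431202e-01,  1.70071112e-01, -3.11150901e-05, -1.07757352e-03]), 'contact_force': array([0.65721062, 0.15304916, 1.23005763]), 'wrist_torque': array([-0.01955231, -0.02136993, -0.03033803]), 'finger_force': 0.0, 'opening': 0.9959224084088074}
```

View pics/s.png

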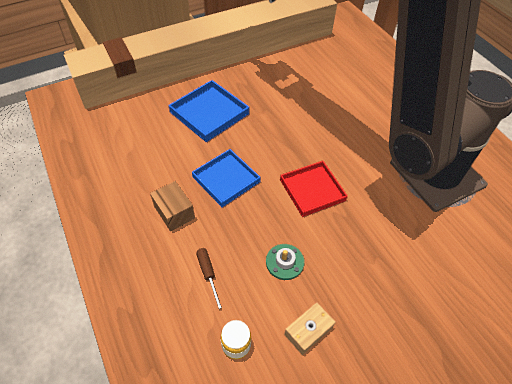

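View pics/t.png

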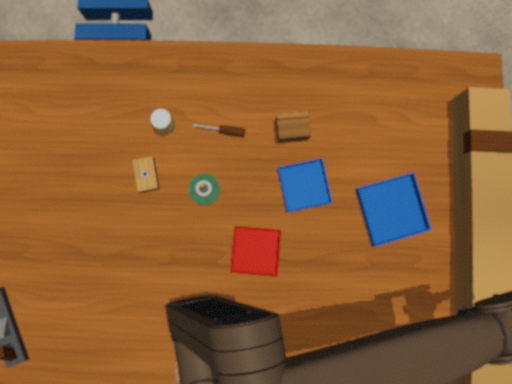

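The scene picture shows the block at (310,327), the stand at (285,261) and the tin at (236,338). The driver is at (208,275) and the offcut at (173,206).

Candidates for the tray are small blue (226,177), large blue (209,110) and red (313,188), so I choose the smaller blue one. The block and the stand have no look-alikes. Next I measure these and check in a close crop.

Run:
```python
from h import *
a=cam('scene');b=cam('top')
def big(m,win):
    k=np.zeros_like(m,np.uint8); x0,y0,x1,y1=win; k[y0:y1,x0:x1]=m[y0:y1,x0:x1]
    cs,_=cv2.findContours(k,cv2.RETR_EXTERNAL,cv2.CHAIN_APPROX_NONE); return max(cs,key=cv2.contourArea)[:,0,:].astype(np.float32)
for n,c,W in(('scene',a,dict(block=(275,295,345,360),foot=(255,235,315,290),tray=(185,145,265,210),big=(160,75,255,145),tin=(210,310,260,365),off=(145,175,200,235))),
           ('top',b,dict(block=(125,145,168,203),foot=(180,165,228,213),tray=(270,150,338,220),big=(350,165,435,250),tin=(140,100,185,140),off=(268,105,318,150)))):
    P=cloud(c); hsv=cv2.cvtColor(c['color'],cv2.COLOR_RGB2HSV); H,S,V=cv2.split(hsv)
    # block top: height 38
    Z=P[...,2]
    print(n)
    for k,lo in (('block',.028),('tin',.06),('off',.05)):
        ct=big((Z>lo)&(Z<.1),W[k]); zz={'block':.038,'tin':.075,'off':.06}[k]
        q=onz(c,ct,zz)[:,:2].astype(np.float32); r=cv2.minAreaRect(q*1000); print(k,np.round(r[0],1),np.round(r[1],1),round(r[2],1))
        if k=='block': print(' axis deg',[round(float(np.degrees(np.arctan2(e[1],e[0]))),1) for e in np.diff(cv2.boxPoints(r),axis=0)[:2]],np.linalg.norm(np.diff(cv2.boxPoints(r),axis=0),axis=1)[:2])
        x0,y0,x1,y1=W[k]; print(' zmax',np.round(np.percentile(Z[y0:y1,x0:x1],[50,90,99]),3))
    ct=big((H>60)&(H<95)&(S>90),W['foot']); q=onz(c,ct,.010)[:,:2].astype(np.float32)
    print('foot',np.round(cv2.minEnclosingCircle(q*1000),1) if 0 else cv2.minEnclosingCircle(q*1000), cv2.fitEllipse(q*1000))
    for k in('tray','big'):
        ct=big((H>100)&(H<125)&(S>120),W[k]); q=onz(c,ct,.022)[:,:2].astype(np.float32); print(k,cv2.minAreaRect(q*1000))
        print('  floor z',np.percentile(Z[W[k][1]:W[k][3],W[k][0]:W[k][2]],[10,50,95]).round(3))
    # dark bushing bore/steel on block
    x0,y0,x1,y1=W['foot']; m=(Z[y0:y1,x0:x1]>.045); pts=P[y0:y1,x0:x1][m]; print('pin cloud',len(pts),pts.mean(0) if len(pts) else 0, pts.max(0) if len(pts) else 0)
up=lambda c,x,y,w:cv2.resize(c['color'][y:y+w,x:x+w],(400,400),interpolation=cv2.INTER_CUBIC)
save('crop.png',np.vstack([np.hstack([up(a,260,236,50),up(b,185,170,40)]),np.hstack([up(a,280,297,60),up(b,125,150,50)])])[:, :][::1])
im=cv2.imread('pics/crop.png'); cv2.imwrite('pics/crop.png',cv2.resize(im,(600,600)))
```

```text
scene
block [546.6 208.2] [92.2 55.4] 12.7
 axis deg [-77.3, 12.7] [55.372646 92.1626  ]
 zmax [0.    0.038 0.041]
tin [697.  167.8] [58.3 56.3] 63.2
 zmax [0.001 0.075 0.078]
off [ 690.6 -199.8] [71.6 96.7] 7.3
 zmax [0.002 0.061 0.063]
foot ((511.9637756347656, 45.013484954833984), 45.32890701293945) ((512.2200317382812, 44.88251495361328), (85.20140075683594, 88.74797058105469), 143.59243774414062)
tray ((530.9442138671875, -235.24334716796875), (136.51617431640625, 139.54383850097656), 13.011615753173828)
  floor z [-0.001  0.002  0.022]
big ((467.33160400390625, -489.4007263183594), (186.34652709960938, 190.81118774414062), 16.694202423095703)
  floor z [-0.001  0.002  0.027]
pin cloud 45 [0.58427461 0.13282764 0.26009631] [0.79489608 0.40304432 0.89298332]
top
block [548.1 207.8] [92.8 58.7] 13.0
 axis deg [-77.0, 13.0] [58.707073 92.79264 ]
 zmax [0.002 0.04  0.044]
tin [694.3 162.9] [59.4 55.4] 3.1
 zmax [0.002 0.075 0.08 ]
off [ 692.6 -201.2] [72.4 91. ] 6.2
 zmax [0.004 0.062 0.066]
foot ((498.9083557128906, 16.818471908569336), 22.16289710998535) ((499.6954650878906, 16.67565155029297), (20.73261070251465, 44.47748947143555), 64.41877746582031)
tray ((529.9173583984375, -239.1448974609375), (126.05026245117188, 127.59464263916016), 12.990996360778809)
  floor z [-0.002  0.002  0.02 ]
big ((468.8096618652344, -492.9208984375), (167.3219757080078, 173.3385009765625), 17.10507583618164)
  floor z [-0.002  0.003  0.027]
pin cloud 28 [ 0.45746536 -0.00697026  0.58735143] [0.52324247 0.04731022 1.40544059]
```

View pics/crop.png

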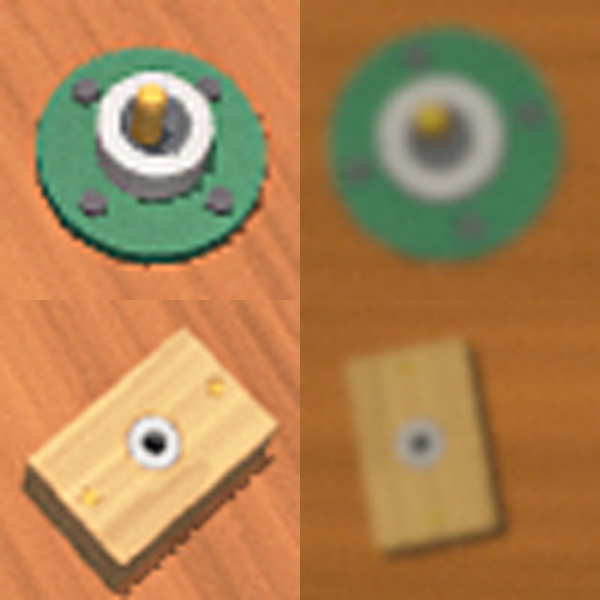

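The crop shows the pin leaning to one side of the boss in both views: tip near (285,252) in scene and (202,186) in top. The block's recess faces up, with the steel bushing centred in it. Now I refine the hole and the pin.

```bash
cat > pin.py <<'E'
from h import *
a=cam('scene');b=cam('top')
for n,c,f,w,bl in(('scene',a,(255,235,315,290),(275,245,297,272),(300,315,322,338)),('top',b,(180,165,228,213),(194,178,214,199),(137,164,152,182))):
    H,S,V=[x.astype(int) for x in cv2.split(cv2.cvtColor(c['color'],cv2.COLOR_RGB2HSV))]
    def pts(m,W): x0,y0,x1,y1=W; v,u=np.nonzero(m[y0:y1,x0:x1]); return np.c_[u+x0,v+y0].astype(np.float32)
    g=cv2.convexHull(pts((H>45)&(H<95)&(S>70),f))[:,0]; e=cv2.fitEllipse((onz(c,g,.010)[:,:2]*1000).astype(np.float32)); print(n,'foot',np.round(e[0],1),np.round(e[1],1))
    bo=cv2.convexHull(pts((S<60)&(V>150),w))[:,0]; e=cv2.fitEllipse((onz(c,bo,.030)[:,:2]*1000).astype(np.float32)); print(' boss ring',np.round(e[0],1),np.round(e[1],1))
    p=pts((H>14)&(H<32)&(S>120)&(V>100),w); q=onz(c,p,.060)[:,:2]*1000
    # tip: pixels farthest from camera's ground point
    d=q-np.array(c['eye'])[:2]*1000; d/=np.linalg.norm(d,axis=1)[:,None]
    print(' pin px',len(p),p.min(0),p.max(0),'at z60 mean',q.mean(0).round(1))
    r=np.linalg.norm(q-np.array(c['eye'])[:2]*1000,axis=1); far=r.max(); u=d.mean(0); print('  far edge',(q[r>far-3].mean(0)).round(1),'less 4.5:',(q[r>far-3].mean(0)-u*3).round(1))
    s=pts((S<50)&(V>90),bl); q=onz(c,s,.038)[:,:2]; e=cv2.minEnclosingCircle((q*1000).astype(np.float32)); print(' bush',np.round(e[0],1),e[1],len(s))
    v=pts(V<85,bl); 
    if len(v): print(' bore',(onz(c,v,.038)[:,:2]*1000).mean(0).round(1))
E
python3 pin.py; python3 -c "
from h import *
c=cam('top');s=c['color'][178:200,194:214];h=cv2.cvtColor(s,cv2.COLOR_RGB2HSV)
print(h[4:16,4:16,1])"
```

```text
scene foot [511.6  44.4] [87.8 91.7]
 boss ring [510.2  42.5] [44.1 45. ]
 pin px 45 [282. 247.] [296. 259.] at z60 mean [519.7  50.8]
  far edge [487.5  46. ] less 4.5: [489.4  48.3]
 bush [545.9 207.2] 10.827801704406738 72
 bore [545.8 208. ]
top foot [512.5  43.8] [83.9 84.3]
 boss ring [513.6  43.5] [42.5 43.1]
 pin px 12 [201. 184.] [204. 187.] at z60 mean [515.4  43.4]
  far edge [517.4  45.7] less 4.5: [515.1  43.8]
 bush [547.9 208.6] 8.311060905456543 32
[[ 31  24  24  30  32  28  25  22  19  18  27  38]
 [ 21  26  43  61  70  62  40  27  21  20  19  25]
 [ 23  32  68 112 132 125  83  37  22  18  20  19]
 [ 25  39  90 149 179 172 128  58  25  20  20  19]
 [ 21  38  95 163 192 196 134  70  26  21  17  20]
 [ 22  30  76 145 173 159 113  53  20  19  21  20]
 [ 21  22  37  74  95  90  58  29  18  19  23  20]
 [ 19  19  20  22  36  38  21  16  18  20  23  23]
 [ 22  19  20  15  14  13   5  13  18  18  22  23]
 [ 21  21  20  21  14  15  17  14  17  19  21  23]
 [ 21  19  21  19  21  18  18  20  21  22  20  20]
 [ 20  21  22  21  20  22  20  20  21  20  21  21]]
```

Run:
```python
from h import *
a=cam('scene');b=cam('top')
s=cv2.cvtColor(a['color'],cv2.COLOR_RGB2HSV)[246:264,278:294]; print(s[...,1]); print(s[...,2])
print(onz(a,[[284.8,250.8],[285.0,251.5]],.06)*1000, onz(a,[[284.5,258.5]],.03)*1000)
print(onz(b,[[202.2,185.3],[202.3,185]],.06)*1000)
```

```text
[[113 109 105 104 112 111 112 114 106 112 112 108 119 115 106  62]
 [105 106 107 113 118 123 131 128 129 131 118 116 113 110 107 112]
 [114 115 120 110  40  13  11  10   9  15  17  89 119 115 118 110]
 [120 110  26  12  11   7   9  23  10   5   7  14  23  90 106   7]
 [ 43  13  12   5   6  77 131 140 113  12   2   8   9  14  29  22]
 [ 13  11   7   3  40 166 159 158 160 115   3   5  11   9  14  14]
 [ 10   9   6   4  72 178 144 143 157 156  27   8  12   8   7  12]
 [  7   6   9  12  92 174 163 166 164 131  31   9   6   9   8   9]
 [  9   8   7  12 135 173 154 169 163  98  29  14   6  10   9  10]
 [  8   9   7   9 137 166 159 167 150  50  18   4   5  10   9   9]
 [  9   8  15   7 168 158 164 158 132  12  14   7  12   2  13   9]
 [  8   7   5  34 185 175 161 159 159   9   8   7   5   9   8  11]
 [  8   9  11   8 186 173 169 174 162  44  13   5   9   6   9   6]
 [  7   6  12   6  71 172 177 180 106  31   7   9   6  16  10  11]
 [ 10   9   8   8  10   8  21  19  11  14  11   0  13   9   6  13]
 [ 15   7   7   7   6  10  12  11  18  11   9  14   8  10   8  14]
 [ 22  15   7   8   8   8   
[... 826 characters left out ...]
 106 125 227 242]
 [245 240  96  98 127 127 141 136 122  81 124 111 102 145 245 239]
 [242 240 162 102 129 134 139 138 123  70  80 112 111 164 245 236]
 [242 240 238 128 107 117 147 136  94  74 117 113 131 222 238 240]
 [251 240 245 235 130  97  60  66  70 112 112 117 192 242 236 244]
 [208 246 242 241 236 203 129  89 101 116 170 161 243 240 242 241]
 [128 214 250 243 242 243 245 249 246 244 246 239 242 241 247 177]
 [105 120 186 255 251 246 244 244 244 244 242 244 247 250 183  95]]
[[514.69443338  42.97936263  60.        ]
 [515.16746747  44.70575647  60.        ]] [[515.02860611  46.90842986  30.        ]]
[[516.58860159  43.78482598  60.        ]
 [517.41942935  43.54169259  60.        ]]
```

Call:
step_arm:
  commands:
    - {"x": 45,"y": -10,"spin": 7}
    - {"x": 45,"y": -20}
    - {"x": 45,"y": -20}
    - {"x": 45,"y": -20}
    - {"x": 40,"y": -30}
    - {"x": 30,"y": -35}
    - {"x": 20,"y": -40}
    - {"y": -45}
    - {"y": -45}
    - {"y": -45}

```text
invalid input
```

Call:
step_arm:
  commands:
    - {"gripper": -1,"x": 0,"y": 0,"z": 0,"spin": 6.8}
    - {"gripper": -1,"x": 40,"y": -25,"z": 0,"spin": 0}
    - {"gripper": -1,"x": 40,"y": -25,"z": 0,"spin": 0}
    - {"gripper": -1,"x": 40,"y": -25,"z": 0,"spin": 0}
    - {"gripper": -1,"x": 40,"y": -25,"z": 0,"spin": 0}
    - {"gripper": -1,"x": 40,"y": -25,"z": 0,"spin": 0}
    - {"gripper": -1,"x": 20,"y": -44,"z": 0,"spin": 0}
    - {"gripper": -1,"x": 20,"y": -44,"z": 0,"spin": 0}
    - {"gripper": -1,"x": 20,"y": -44,"z": 0,"spin": 0}
    - {"gripper": -1,"x": 20,"y": -44,"z": 0,"spin": 0}
  force: 40

```text
time: 1.45
eef_pos: [0.4329, -0.2786, 0.2455]
tcp_rot: [0.994, 0.111, 0.0, 0.0]
contact_force: [0.1, -0.2, -0.0]
opening: 1.0
finger_force: 0.0
```

Call:
step_arm:
  commands:
    - {"gripper": -1,"x": 21.5,"y": -44.5,"z": 0,"spin": 0}
    - {"gripper": -1,"x": 21.5,"y": -44.5,"z": 0,"spin": 0}
    - {"gripper": -1,"x": 21.5,"y": -44.5,"z": 0,"spin": 0}
    - {"gripper": -1,"x": 21.5,"y": -44.5,"z": 0,"spin": 0}
    - {"gripper": -1,"x": 21.5,"y": -44.5,"z": 0,"spin": 0}
    - {"gripper": -1,"x": 21.5,"y": -44.5,"z": 0,"spin": 0}
    - {"gripper": -1,"x": 21.5,"y": -44.5,"z": 0,"spin": 0}
    - {"gripper": -1,"x": 21.5,"y": -44.5,"z": 0,"spin": 0}
    - {"gripper": -1,"x": 21.5,"y": -44.5,"z": 0,"spin": 0}
    - {"gripper": -1,"x": 0,"y": 0,"z": 0,"spin": 0}

```text
time: 2.45
eef_pos: [0.533, 0.158, 0.2456]
tcp_rot: [0.993, 0.114, 0.001, -0.001]
contact_force: [0.5, -0.3, -0.4]
opening: 0.997
finger_force: 0.0
```

Call:
step_arm:
  commands:
    - {"gripper": -1,"x": 12.5,"y": -23,"z": 20,"spin": 0}
    - {"gripper": -1,"x": 12.5,"y": -22.5,"z": 30,"spin": 0}
    - {"gripper": -1,"x": 0,"y": 0,"z": 40,"spin": 0}
    - {"gripper": -1,"x": 0,"y": 0,"z": 40,"spin": 0}
    - {"gripper": -1,"x": 0,"y": 0,"z": 25,"spin": 0}
    - {"gripper": -1,"x": 0,"y": 0,"z": 20,"spin": 0}
    - {"gripper": -1,"x": 0,"y": 0,"z": 20,"spin": 0}
    - {"gripper": -1,"x": 0,"y": 0,"z": 16,"spin": 0}
    - {"gripper": -1,"x": 0,"y": 0,"z": 10,"spin": 0}
    - {"gripper": -1,"x": 0,"y": 0,"z": 0,"spin": 0}

```text
time: 3.45
eef_pos: [0.5462, 0.2024, 0.0229]
tcp_rot: [0.994, 0.111, -0.001, 0.0]
contact_force: [0.5, 0.4, 0.3]
opening: 1.002
finger_force: 0.0
```

Call:
step_arm:
  commands:
    - {"gripper": -1,"x": 2,"y": -5.2,"z": 0,"spin": 0}
    - {"gripper": -1,"x": 0,"y": 0,"z": 0,"spin": 0}
    - {"gripper": 1,"x": 0,"y": 0,"z": 0,"spin": 0}
    - {"gripper": 1,"x": 0,"y": 0,"z": 0,"spin": 0}
    - {"gripper": 1,"x": 0,"y": 0,"z": 0,"spin": 0}
    - {"gripper": 1,"x": 0,"y": 0,"z": 0,"spin": 0}
    - {"gripper": 1,"x": 0,"y": 0,"z": 0,"spin": 0}
    - {"gripper": 1,"x": 0,"y": 0,"z": 0,"spin": 0}
    - {"gripper": 1,"x": 0,"y": 0,"z": 0,"spin": 0}
    - {"gripper": 1,"x": 0,"y": 0,"z": 0,"spin": 0}
  force: 50

```text
time: 4.45
eef_pos: [0.5487, 0.2086, 0.0253]
tcp_rot: [0.994, 0.111, 0.001, -0.0]
contact_force: [-1.0, 0.9, 5.9]
opening: 0.643
finger_force: 55.8
```

Call:
step_arm:
  commands:
    - {"gripper": 1,"x": 0,"y": 0,"z": -4,"spin": 0}
    - {"gripper": 1,"x": 0,"y": 0,"z": -8,"spin": 0}
    - {"gripper": 1,"x": 0,"y": 0,"z": -14,"spin": 0}
    - {"gripper": 1,"x": 0,"y": 0,"z": -20,"spin": 0}
    - {"gripper": 1,"x": 0,"y": 0,"z": -20,"spin": 0}
    - {"gripper": 1,"x": 0,"y": 0,"z": -14,"spin": 0}
    - {"gripper": 1,"x": 0,"y": 0,"z": -8,"spin": 0}
    - {"gripper": 1,"x": 0,"y": 0,"z": -4,"spin": 0}
    - {"gripper": 1,"x": 0,"y": 0,"z": 0,"spin": 0}
    - {"gripper": 1,"x": 0,"y": 0,"z": 0,"spin": 0}
  force: 80

```text
time: 5.45
eef_pos: [0.5473, 0.2082, 0.1154]
tcp_rot: [0.994, 0.111, -0.001, 0.0]
contact_force: [-1.5, -0.1, -2.2]
opening: 0.642
finger_force: 85.2
```

```bash
cat > look.py <<'E'
from h import *
import sys
a=cam('scene');b=cam('top'); save(sys.argv[1],np.hstack([cv2.resize(a['color'][200:384,210:394],(400,400)),cv2.resize(b['color'][130:230,110:210],(400,400))]))
st=get_state(); print(st['eef_pos'],st['contact_force'],st['wrist_torque'],R.from_quat(st['tcp_rot']).as_matrix().round(4).tolist())
E
python3 look.py l1.png
```

```text
[0.54722637 0.20820985 0.11519868] [-0.67071435  0.3217954  -2.1734494 ] [-0.04261503  0.03800265  0.00295978] [[0.9752, 0.2212, -0.0021], [0.2212, -0.9752, -0.0004], [-0.0021, -0.0001, -1.0]]
```

View pics/l1.png

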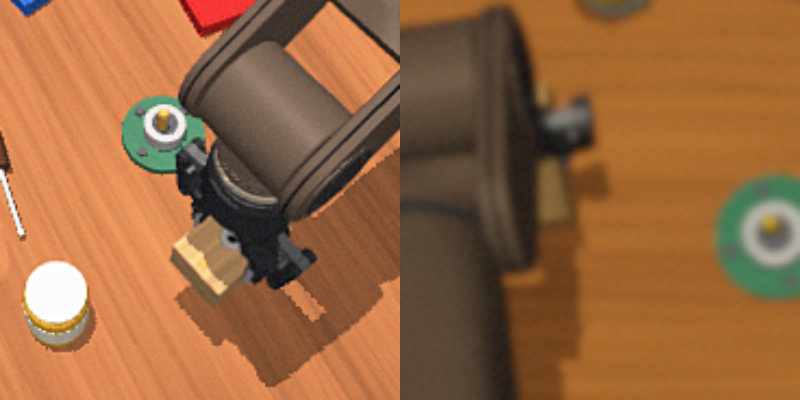

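The block is held level with the bushing visible at about (316,309) in scene. Next I move it over the pin at this height.

Call:
step_arm:
  commands:
    - {"gripper": 1,"x": -3.5,"y": 8,"z": 0,"spin": 0}
    - {"gripper": 1,"x": -8,"y": 18,"z": 0,"spin": 0}
    - {"gripper": 1,"x": -12,"y": 28,"z": 0,"spin": 0}
    - {"gripper": 1,"x": -14,"y": 33,"z": 0,"spin": 0}
    - {"gripper": 1,"x": -12,"y": 28,"z": 0,"spin": 0}
    - {"gripper": 1,"x": -9,"y": 20,"z": 0,"spin": 0}
    - {"gripper": 1,"x": -5,"y": 12,"z": 0,"spin": 0}
    - {"gripper": 1,"x": -3,"y": 6,"z": 0,"spin": 0}
    - {"gripper": 1,"x": 0,"y": 0,"z": 0,"spin": 0}
    - {"gripper": 1,"x": 0,"y": 0,"z": 0,"spin": 0}

```text
time: 6.55
eef_pos: [0.517, 0.0449, 0.1163]
tcp_rot: [0.994, 0.111, 0.0, -0.0]
contact_force: [-1.2, -0.0, -2.4]
opening: 0.639
finger_force: 85.4
```

```bash
python3 look.py l2.png
python3 - <<'E'
from h import *
c=cam('scene'); P=cloud(c); save('full2.png',c['color'])
m=(P[...,2]>.118)&(P[...,2]<.14)&(abs(P[...,0]-.52)<.07)&(abs(P[...,1]-.045)<.08)
H,S,V=cv2.split(cv2.cvtColor(c['color'],cv2.COLOR_RGB2HSV))
w=m&(H<30)&(S>60)&(V>130); print('wood top z',np.percentile(P[w][:,2],[5,50,95]),w.sum())
g=m&(S<50)&(V>120); print(P[g].mean(0) if g.any() else 0,g.sum(), np.argwhere(g)[:, ::-1].mean(0))
q=P[w]; print(q[:,:2].min(0),q[:,:2].max(0))
R2=np.array([[.9752,.2212],[.2212,-.9752]]); e=np.array(get_state()['eef_pos'])[:2]; t=(q[:,:2]-e)@R2; print('tool xy range',np.percentile(t,[1,99],axis=0))
E
```

```text
[0.51705391 0.04522102 0.11630978] [-2.62608841e-03 -3.65856391e-01 -2.78985469e+00] [ 0.01483998 -0.01345796 -0.03338271] [[0.975, 0.2223, 0.0], [0.2223, -0.975, 0.0002], [0.0001, -0.0002, -1.0]]
wood top z [0.12618835 0.12878734 0.13111503] 514
[0.51900443 0.04651778 0.12901026] 40 [286.45  237.225]
[0.46495954 0.01448921] [0.56395638 0.08148916]
tool xy range [[-0.01200146 -0.02672887]
 [ 0.0419796   0.02842897]]
```

View pics/l2.png

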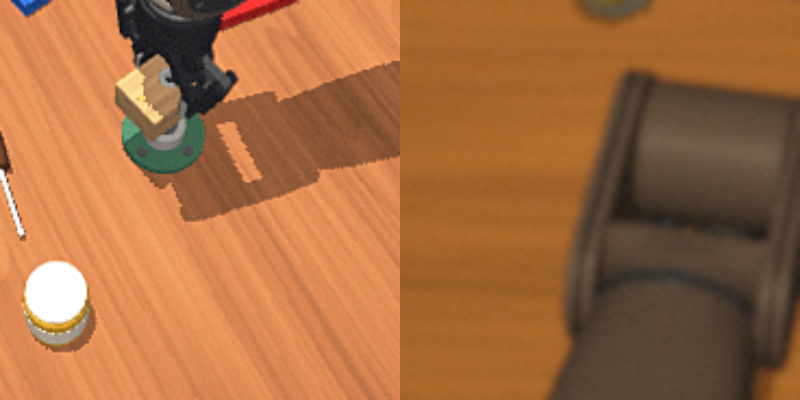

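The block is over the stand, its top at 0.129 as it should be, and the top view is blocked by the arm. I'll shift about 1 mm and go down to just above the pin tip.

Call:
step_arm:
  commands:
    - {"gripper": 1,"x": -1.2,"y": 0.8,"z": 3,"spin": 0}
    - {"gripper": 1,"x": 0,"y": 0,"z": 6,"spin": 0}
    - {"gripper": 1,"x": 0,"y": 0,"z": 6,"spin": 0}
    - {"gripper": 1,"x": 0,"y": 0,"z": 6,"spin": 0}
    - {"gripper": 1,"x": 0,"y": 0,"z": 4,"spin": 0}
    - {"gripper": 1,"x": 0,"y": 0,"z": 2,"spin": 0}
    - {"gripper": 1,"x": 0,"y": 0,"z": 2,"spin": 0}
    - {"gripper": 1,"x": 0,"y": 0,"z": 2,"spin": 0}
    - {"gripper": 1,"x": 0,"y": 0,"z": 1,"spin": 0}
    - {"gripper": 1,"x": 0,"y": 0,"z": 1,"spin": 0}

```text
time: 7.7
eef_pos: [0.5165, 0.0435, 0.0838]
tcp_rot: [0.994, 0.111, 0.001, -0.0]
contact_force: [-0.0, 1.0, -0.2]
opening: 0.637
finger_force: 85.4
```

Call:
step_arm:
  commands:
    - {"gripper": 1,"x": 0,"y": 0,"z": 0,"spin": 0}
    - {"gripper": 1,"x": 0,"y": 0,"z": 0.5,"spin": 0}
    - {"gripper": 1,"x": 0,"y": 0,"z": 0.5,"spin": 0}
    - {"gripper": 1,"x": 0,"y": 0,"z": 0.5,"spin": 0}
    - {"gripper": 1,"x": 0,"y": 0,"z": 0.5,"spin": 0}
    - {"gripper": 1,"x": 0,"y": 0,"z": 0.5,"spin": 0}
    - {"gripper": 1,"x": 0,"y": 0,"z": 0.5,"spin": 0}
    - {"gripper": 1,"x": 0,"y": 0,"z": 0.5,"spin": 0}
    - {"gripper": 1,"x": 0,"y": 0,"z": 0,"spin": 0}
    - {"gripper": 1,"x": 0,"y": 0,"z": 0,"spin": 0}

```text
time: 8.7
eef_pos: [0.5171, 0.0441, 0.0801]
tcp_rot: [0.994, 0.111, 0.002, -0.001]
contact_force: [3.3, 4.9, 0.4]
opening: 0.639
finger_force: 85.8
```

Call:
step_arm:
  commands:
    - {"gripper": 1,"x": 0.6,"y": -0.6,"z": 0,"spin": 0}
    - {"gripper": 1,"x": 0.6,"y": -0.6,"z": 0,"spin": 0}
    - {"gripper": 1,"x": 0,"y": 0,"z": 0.5,"spin": 0}
    - {"gripper": 1,"x": 0,"y": 0,"z": 0.5,"spin": 0}
    - {"gripper": 1,"x": 0,"y": 0,"z": 0.5,"spin": 0}
    - {"gripper": 1,"x": 0,"y": 0,"z": 0.5,"spin": 0}
    - {"gripper": 1,"x": 0,"y": 0,"z": 0.5,"spin": 0}
    - {"gripper": 1,"x": 0,"y": 0,"z": 0.5,"spin": 0}
    - {"gripper": 1,"x": 0,"y": 0,"z": 0,"spin": 0}
    - {"gripper": 1,"x": 0,"y": 0,"z": 0,"spin": 0}

```text
time: 9.7
eef_pos: [0.5168, 0.0448, 0.0767]
tcp_rot: [0.994, 0.111, 0.0, 0.0]
contact_force: [3.3, 1.9, -0.7]
opening: 0.641
finger_force: 85.9
```

Call:
step_arm:
  commands:
    - {"gripper": 1,"x": 0.5,"y": 0,"z": 0,"spin": 0}
    - {"gripper": 1,"x": 0.5,"y": -0.3,"z": 0,"spin": 0}
    - {"gripper": 1,"x": 0,"y": 0,"z": 1,"spin": 0}
    - {"gripper": 1,"x": 0,"y": 0,"z": 1,"spin": 0}
    - {"gripper": 1,"x": 0,"y": 0,"z": 1,"spin": 0}
    - {"gripper": 1,"x": 0,"y": 0,"z": 1,"spin": 0}
    - {"gripper": 1,"x": 0,"y": 0,"z": 1,"spin": 0}
    - {"gripper": 1,"x": 0,"y": 0,"z": 1,"spin": 0}
    - {"gripper": 1,"x": 0,"y": 0,"z": 0,"spin": 0}
    - {"gripper": 1,"x": 0,"y": 0,"z": 0,"spin": 0}

```text
time: 10.7
eef_pos: [0.5176, 0.0454, 0.0707]
tcp_rot: [0.994, 0.111, -0.0, -0.0]
contact_force: [0.6, -0.5, -2.5]
opening: 0.642
finger_force: 85.7
```

Free and centred over the pin. Now for the push.

Call:
step_arm:
  commands:
    - {"gripper": 1,"x": 0,"y": 0,"z": 0.8,"spin": 0}
    - {"gripper": 1,"x": 0,"y": 0,"z": 0.8,"spin": 0}
    - {"gripper": 1,"x": 0,"y": 0,"z": 0.8,"spin": 0}
    - {"gripper": 1,"x": 0,"y": 0,"z": 0.8,"spin": 0}
    - {"gripper": 1,"x": 0,"y": 0,"z": 0.8,"spin": 0}
    - {"gripper": 1,"x": 0,"y": 0,"z": 0.8,"spin": 0}
    - {"gripper": 1,"x": 0,"y": 0,"z": 0.8,"spin": 0}
    - {"gripper": 1,"x": 0,"y": 0,"z": 0.8,"spin": 0}
    - {"gripper": 1,"x": 0,"y": 0,"z": 0,"spin": 0}
    - {"gripper": 1,"x": 0,"y": 0,"z": 0,"spin": 0}

```text
time: 11.7
eef_pos: [0.5185, 0.0452, 0.0661]
tcp_rot: [0.994, 0.111, 0.0, 0.0]
contact_force: [-2.7, -0.3, 6.8]
opening: 0.642
finger_force: 86.8
```

Call:
step_arm:
  commands:
    - {"gripper": 1,"x": -0.5,"y": 0,"z": 0.8,"spin": 0}
    - {"gripper": 1,"x": 0,"y": 0,"z": 0.8,"spin": 0}
    - {"gripper": 1,"x": 0,"y": 0,"z": 0.8,"spin": 0}
    - {"gripper": 1,"x": 0,"y": 0,"z": 0.8,"spin": 0}
    - {"gripper": 1,"x": 0,"y": 0,"z": 0.8,"spin": 0}
    - {"gripper": 1,"x": 0,"y": 0,"z": 0.8,"spin": 0}
    - {"gripper": 1,"x": 0,"y": 0,"z": 0.8,"spin": 0}
    - {"gripper": 1,"x": 0,"y": 0,"z": 0.8,"spin": 0}
    - {"gripper": 1,"x": 0,"y": 0,"z": 0,"spin": 0}
    - {"gripper": 1,"x": 0,"y": 0,"z": 0,"spin": 0}

```text
time: 12.7
eef_pos: [0.5171, 0.0452, 0.0576]
tcp_rot: [0.994, 0.111, -0.0, -0.0]
contact_force: [0.7, 0.2, -2.1]
opening: 0.641
finger_force: 85.5
```

Call:
step_arm:
  commands:
    - {"gripper": 1,"x": 0,"y": 0,"z": 0.5,"spin": 0}
    - {"gripper": 1,"x": 0,"y": 0,"z": 0.5,"spin": 0}
    - {"gripper": 1,"x": 0,"y": 0,"z": 0.5,"spin": 0}
    - {"gripper": 1,"x": 0,"y": 0,"z": 0.5,"spin": 0}
    - {"gripper": 1,"x": 0,"y": 0,"z": 0.5,"spin": 0}
    - {"gripper": 1,"x": 0,"y": 0,"z": 0.5,"spin": 0}
    - {"gripper": 1,"x": 0,"y": 0,"z": 0.5,"spin": 0}
    - {"gripper": 1,"x": 0,"y": 0,"z": 0.5,"spin": 0}
    - {"gripper": 1,"x": 0,"y": 0,"z": 0,"spin": 0}
    - {"gripper": 1,"x": 0,"y": 0,"z": 0,"spin": 0}

```text
time: 13.7
eef_pos: [0.5172, 0.0453, 0.0555]
tcp_rot: [0.994, 0.111, -0.001, -0.0]
contact_force: [-5.6, 0.8, 8.7]
opening: 0.637
finger_force: 86.9
```

```bash
cat > chk.py <<'E'
from h import *
import sys
c=cam('scene'); P=cloud(c)
H,S,V=cv2.split(cv2.cvtColor(c['color'],cv2.COLOR_RGB2HSV))
m=(abs(P[...,0]-.515)<.06)&(abs(P[...,1]-.045)<.06)&(P[...,2]<.12)
w=m&(H<30)&(S>60)&(V>130)&(P[...,2]>.06)&(P[...,2]<.078); print('wood top z',np.percentile(P[w][:,2],[5,50,95]),w.sum())
g=m&(S<60)&(V>120)&(P[...,2]>.076)&(P[...,2]<.09); print('steel',g.sum(), P[g].mean(0) if g.any() else 0)
if g.any():
    ct=cv2.convexHull(np.argwhere(g)[:,::-1].astype(np.float32))[:,0]; print(cv2.minEnclosingCircle((onz(c,ct,.082)[:,:2]*1000).astype(np.float32)))
save(sys.argv[1],cv2.resize(c['color'][190:310,225:345],(480,480)))
E
python3 chk.py c1.png
```

```text
wood top z [0.06496615 0.0677535  0.07046518] 455
steel 25 [0.52193452 0.04223435 0.08150919]
((527.9653930664062, 34.78971862792969), 19.282072067260742)
```

View pics/c1.png

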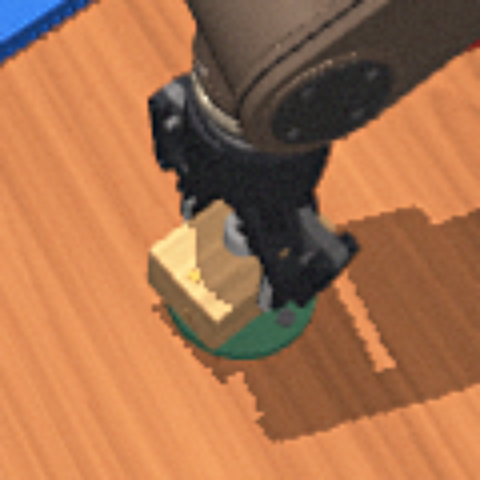

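Block top is at 0.068 and the bushing stands at 0.0815, so it is seated. Release and rise.

Call:
step_arm:
  commands:
    - {"gripper": 1,"x": 0,"y": 0,"z": -1,"spin": 0}
    - {"gripper": -1,"x": 0,"y": 0,"z": 0,"spin": 0}
    - {"gripper": -1,"x": 0,"y": 0,"z": 0,"spin": 0}
    - {"gripper": -1,"x": 0,"y": 0,"z": 0,"spin": 0}
    - {"gripper": -1,"x": 0,"y": 0,"z": 0,"spin": 0}
    - {"gripper": -1,"x": 0,"y": 0,"z": 0,"spin": 0}
    - {"gripper": -1,"x": 0,"y": 0,"z": 0,"spin": 0}
    - {"gripper": -1,"x": 0,"y": 0,"z": -10,"spin": 0}
    - {"gripper": -1,"x": 0,"y": 0,"z": -20,"spin": 0}
    - {"gripper": -1,"x": 0,"y": 0,"z": -20,"spin": 0}

```text
time: 14.75
eef_pos: [0.5171, 0.0452, 0.1059]
tcp_rot: [0.994, 0.111, -0.0, -0.0]
contact_force: [0.3, -0.0, 0.3]
opening: 1.0
finger_force: 0.0
```

Call:
step_arm:
  commands:
    - {"gripper": -1,"x": 0,"y": 0,"z": -30,"spin": 0}
    - {"gripper": -1,"x": 0,"y": 0,"z": -40,"spin": 0}
    - {"gripper": -1,"x": -40,"y": 0,"z": -30,"spin": 0}
    - {"gripper": -1,"x": -40,"y": 20,"z": -20,"spin": 0}
    - {"gripper": -1,"x": 0,"y": 40,"z": 0,"spin": 0}
    - {"gripper": -1,"x": 0,"y": 40,"z": 0,"spin": 0}
    - {"gripper": -1,"x": 0,"y": 40,"z": 0,"spin": 0}
    - {"gripper": -1,"x": 0,"y": 30,"z": 0,"spin": 0}
    - {"gripper": -1,"x": 0,"y": 0,"z": 0,"spin": 0}
    - {"gripper": -1,"x": 0,"y": 0,"z": 0,"spin": 0}

```text
time: 15.75
eef_pos: [0.4767, -0.1385, 0.2254]
tcp_rot: [0.994, 0.111, 0.0, -0.0]
contact_force: [-0.3, -0.7, 0.5]
opening: 0.999
finger_force: 0.0
```

```bash
python3 chk.py c2.png
python3 - <<'E'
from h import *
c=cam('top'); P=cloud(c); save('c2t.png',c['color'])
H,S,V=cv2.split(cv2.cvtColor(c['color'],cv2.COLOR_RGB2HSV))
m=(abs(P[...,0]-.515)<.06)&(abs(P[...,1]-.045)<.06)&(P[...,2]<.12)&(P[...,2]>.05)
q=P[m]; print(m.sum(), np.percentile(q[:,2],[50,97]))
if m.any(): print(cv2.minAreaRect((onz(c,np.argwhere(m)[:,::-1],.068)[:,:2]*1000).astype(np.float32)))
E
```

```text
wood top z [0.06536117 0.06798112 0.0703792 ] 856
steel 62 [0.51488063 0.04399957 0.08149994]
((514.4576416015625, 44.4172248840332), 11.47567367553711)
700 [0.0682192  0.08210886]
((517.153076171875, 42.80266189575195), (91.7918472290039, 57.186767578125), 12.802433967590332)
```

View pics/c2.png

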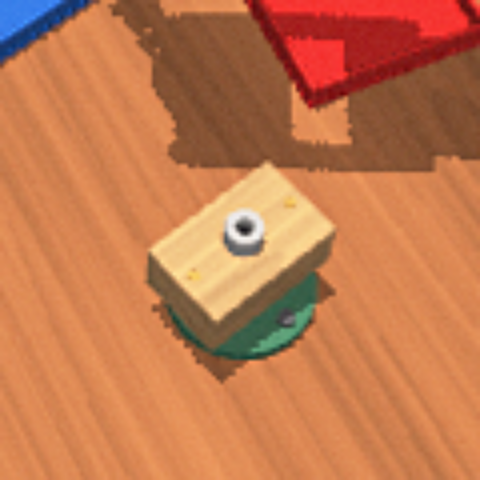

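The block sits level on the boss with the bushing proud at (244,232) in the crop and nothing disturbed. Next I go back over it and down.

Call:
step_arm:
  commands:
    - {"gripper": -1,"x": 10,"y": -25,"z": 0,"spin": 0}
    - {"gripper": -1,"x": 20,"y": -40,"z": 0,"spin": 0}
    - {"gripper": -1,"x": 20,"y": -40,"z": 0,"spin": 0}
    - {"gripper": -1,"x": 15,"y": -35,"z": 10,"spin": 0}
    - {"gripper": -1,"x": 10,"y": -20,"z": 20,"spin": 0}
    - {"gripper": -1,"x": 5,"y": -10,"z": 25,"spin": 0}
    - {"gripper": -1,"x": 0,"y": 0,"z": 25,"spin": 0}
    - {"gripper": -1,"x": 0,"y": 0,"z": 20,"spin": 0}
    - {"gripper": -1,"x": 0,"y": 0,"z": 10,"spin": 0}
    - {"gripper": -1,"x": 0,"y": 0,"z": 0,"spin": 0}
  force: 30

```text
time: 16.85
eef_pos: [0.5158, 0.0462, 0.1137]
tcp_rot: [0.994, 0.112, -0.002, -0.0]
contact_force: [0.2, 0.6, -0.3]
opening: 0.999
finger_force: 0.0
```

Call:
step_arm:
  commands:
    - {"gripper": -1,"x": 0,"y": 0,"z": 10,"spin": 0}
    - {"gripper": -1,"x": 0,"y": 0,"z": 10,"spin": 0}
    - {"gripper": -1,"x": 0,"y": 0,"z": 6,"spin": 0}
    - {"gripper": -1,"x": 0,"y": 0,"z": 3,"spin": 0}
    - {"gripper": -1,"x": 0,"y": 0,"z": 1,"spin": 0}
    - {"gripper": -1,"x": 0,"y": 0,"z": 0,"spin": 0}
    - {"gripper": -1,"x": 0,"y": 0,"z": 0,"spin": 0}
    - {"gripper": -1,"x": 0,"y": 0,"z": 0,"spin": 0}
    - {"gripper": -1,"x": 0,"y": 0,"z": 0,"spin": 0}
    - {"gripper": -1,"x": 0,"y": 0,"z": 0,"spin": 0}

```text
time: 17.85
eef_pos: [0.5174, 0.0452, 0.0852]
tcp_rot: [0.994, 0.111, 0.0, 0.0]
contact_force: [-1.0, 0.0, 0.5]
opening: 1.0
finger_force: 0.0
```

Call:
step_arm:
  commands:
    - {"gripper": 1,"x": 0,"y": 0,"z": 0,"spin": 0}
    - {"gripper": 1,"x": 0,"y": 0,"z": 0,"spin": 0}
    - {"gripper": 1,"x": 0,"y": 0,"z": 0,"spin": 0}
    - {"gripper": 1,"x": 0,"y": 0,"z": 0,"spin": 0}
    - {"gripper": 1,"x": 0,"y": 0,"z": 0,"spin": 0}
    - {"gripper": 1,"x": 0,"y": 0,"z": 0,"spin": 0}
    - {"gripper": 1,"x": 0,"y": 0,"z": 0,"spin": 0}
    - {"gripper": 1,"x": 0,"y": 0,"z": 0,"spin": 0}
    - {"gripper": 1,"x": 0,"y": 0,"z": 0,"spin": 0}
    - {"gripper": 1,"x": 0,"y": 0,"z": 0,"spin": 0}

```text
time: 18.85
eef_pos: [0.5173, 0.0453, 0.0852]
tcp_rot: [0.994, 0.111, 0.0, -0.0]
contact_force: [-0.4, 0.9, 1.5]
opening: 0.239
finger_force: 29.3
```

Call:
step_arm:
  commands:
    - {"gripper": 1,"x": 0,"y": 0,"z": -1,"spin": 0}
    - {"gripper": 1,"x": 0,"y": 0,"z": -2,"spin": 0}
    - {"gripper": 1,"x": 0,"y": 0,"z": -3,"spin": 0}
    - {"gripper": 1,"x": 0,"y": 0,"z": -5,"spin": 0}
    - {"gripper": 1,"x": 0,"y": 0,"z": -8,"spin": 0}
    - {"gripper": 1,"x": 0,"y": 0,"z": -12,"spin": 0}
    - {"gripper": 1,"x": 0,"y": 0,"z": -16,"spin": 0}
    - {"gripper": 1,"x": 0,"y": 0,"z": -16,"spin": 0}
    - {"gripper": 1,"x": 0,"y": 0,"z": -16,"spin": 0}
    - {"gripper": 1,"x": 0,"y": 0,"z": -10,"spin": 0}

```text
time: 19.85
eef_pos: [0.5181, 0.0452, 0.1766]
tcp_rot: [0.994, 0.111, 0.002, 0.0]
contact_force: [0.7, -0.4, -1.3]
opening: 0.236
finger_force: 29.3
```

```bash
python3 look.py l3.png; python3 chk.py c3.png
```

```text
[0.51857671 0.04511257 0.17659207] [ 0.42545992 -0.24713561  0.48942375] [-0.02773652 -0.00749173  0.04969243] [[0.9752, 0.2213, 0.0047], [0.2213, -0.9752, -0.0005], [0.0045, 0.0015, -1.0]]
wood top z [0.06469821 0.06788999 0.07039488] 886
steel 0 0
```

View pics/c3.png

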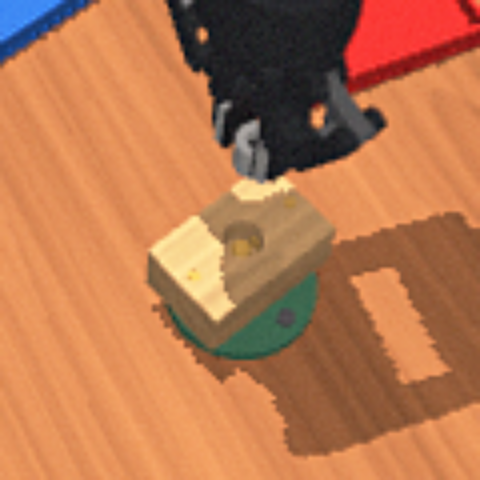

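The bushing is in the gripper at (250,150) and the block stays seated with its recess empty. Carry it to the small blue tray.

Call:
step_arm:
  commands:
    - {"gripper": 1,"x": -2,"y": 12,"z": 0,"spin": 0}
    - {"gripper": 1,"x": -5,"y": 28,"z": 0,"spin": 0}
    - {"gripper": 1,"x": -8,"y": 42,"z": 0,"spin": 0}
    - {"gripper": 1,"x": -8,"y": 45,"z": 0,"spin": 0}
    - {"gripper": 1,"x": -8,"y": 45,"z": 0,"spin": 0}
    - {"gripper": 1,"x": -8,"y": 42,"z": 0,"spin": 0}
    - {"gripper": 1,"x": -6,"y": 35,"z": 0,"spin": 0}
    - {"gripper": 1,"x": -4,"y": 20,"z": 0,"spin": 0}
    - {"gripper": 1,"x": -1,"y": 10,"z": 0,"spin": 0}
    - {"gripper": 1,"x": 0,"y": 0,"z": 0,"spin": 0}

```text
time: 21.0
eef_pos: [0.5296, -0.2391, 0.173]
tcp_rot: [0.994, 0.11, -0.001, -0.001]
contact_force: [0.2, 0.0, -0.3]
opening: 0.238
finger_force: 29.4
```

Call:
step_arm:
  commands:
    - {"gripper": 1,"x": 0,"y": 0,"z": 10,"spin": 0}
    - {"gripper": 1,"x": 0,"y": 0,"z": 20,"spin": 0}
    - {"gripper": 1,"x": 0,"y": 0,"z": 20,"spin": 0}
    - {"gripper": 1,"x": 0,"y": 0,"z": 20,"spin": 0}
    - {"gripper": 1,"x": 0,"y": 0,"z": 20,"spin": 0}
    - {"gripper": 1,"x": 0,"y": 0,"z": 20,"spin": 0}
    - {"gripper": 1,"x": 0,"y": 0,"z": 15,"spin": 0}
    - {"gripper": 1,"x": 0,"y": 0,"z": 10,"spin": 0}
    - {"gripper": 1,"x": 0,"y": 0,"z": 5,"spin": 0}
    - {"gripper": 1,"x": 0,"y": 0,"z": 0,"spin": 0}

```text
time: 22.0
eef_pos: [0.5301, -0.2375, 0.0335]
tcp_rot: [0.994, 0.112, -0.0, -0.0]
contact_force: [-0.4, -0.2, 0.2]
opening: 0.24
finger_force: 29.4
```

Bushing bottom is about 4 mm above the tray floor, so I ease it down.

Call:
step_arm:
  commands:
    - {"gripper": 1,"x": 0,"y": 0,"z": 0.8,"spin": 0}
    - {"gripper": 1,"x": 0,"y": 0,"z": 0.8,"spin": 0}
    - {"gripper": 1,"x": 0,"y": 0,"z": 0.8,"spin": 0}
    - {"gripper": 1,"x": 0,"y": 0,"z": 0.8,"spin": 0}
    - {"gripper": 1,"x": 0,"y": 0,"z": 0.6,"spin": 0}
    - {"gripper": 1,"x": 0,"y": 0,"z": 0.4,"spin": 0}
    - {"gripper": 1,"x": 0,"y": 0,"z": 0.4,"spin": 0}
    - {"gripper": 1,"x": 0,"y": 0,"z": 0.4,"spin": 0}
    - {"gripper": 1,"x": 0,"y": 0,"z": 0,"spin": 0}
    - {"gripper": 1,"x": 0,"y": 0,"z": 0,"spin": 0}

```text
time: 23.0
eef_pos: [0.5303, -0.2379, 0.0292]
tcp_rot: [0.994, 0.111, -0.0, -0.0]
contact_force: [-1.2, 1.0, 0.5]
opening: 0.233
finger_force: 29.6
```

Call:
step_arm:
  commands:
    - {"gripper": 1,"x": 0,"y": 0,"z": 0.4,"spin": 0}
    - {"gripper": 1,"x": 0,"y": 0,"z": 0.4,"spin": 0}
    - {"gripper": 1,"x": 0,"y": 0,"z": 0.4,"spin": 0}
    - {"gripper": 1,"x": 0,"y": 0,"z": 0.4,"spin": 0}
    - {"gripper": 1,"x": 0,"y": 0,"z": 0,"spin": 0}
    - {"gripper": 1,"x": 0,"y": 0,"z": 0,"spin": 0}
    - {"gripper": 1,"x": 0,"y": 0,"z": 0,"spin": 0}
    - {"gripper": 1,"x": 0,"y": 0,"z": 0,"spin": 0}
    - {"gripper": 1,"x": 0,"y": 0,"z": 0,"spin": 0}
    - {"gripper": 1,"x": 0,"y": 0,"z": 0,"spin": 0}

```text
time: 24.0
eef_pos: [0.5304, -0.238, 0.0291]
tcp_rot: [0.994, 0.111, -0.0, -0.0]
contact_force: [-4.5, 2.2, 10.5]
opening: 0.237
finger_force: 30.3
```

On the floor. I back off the press, open part way and rise.

Call:
step_arm:
  commands:
    - {"gripper": 1,"x": 0,"y": 0,"z": -0.7,"spin": 0}
    - {"gripper": 1,"x": 0,"y": 0,"z": -0.6,"spin": 0}
    - {"gripper": 1,"x": 0,"y": 0,"z": 0,"spin": 0}
    - {"gripper": 0.1,"x": 0,"y": 0,"z": 0,"spin": 0}
    - {"gripper": 0.1,"x": 0,"y": 0,"z": 0,"spin": 0}
    - {"gripper": 0.1,"x": 0,"y": 0,"z": 0,"spin": 0}
    - {"gripper": 0.1,"x": 0,"y": 0,"z": 0,"spin": 0}
    - {"gripper": 0.1,"x": 0,"y": 0,"z": 0,"spin": 0}
    - {"gripper": 0.1,"x": 0,"y": 0,"z": 0,"spin": 0}
    - {"gripper": 0.1,"x": 0,"y": 0,"z": 0,"spin": 0}

```text
time: 25.0
eef_pos: [0.5302, -0.2379, 0.0287]
tcp_rot: [0.994, 0.111, 0.0, 0.0]
contact_force: [0.4, -0.1, 0.7]
opening: 0.446
finger_force: 0.0
```

Call:
step_arm:
  commands:
    - {"gripper": 0.1,"x": 0,"y": 0,"z": -3,"spin": 0}
    - {"gripper": 0.1,"x": 0,"y": 0,"z": -6,"spin": 0}
    - {"gripper": 0.1,"x": 0,"y": 0,"z": -10,"spin": 0}
    - {"gripper": 0.1,"x": 0,"y": 0,"z": -20,"spin": 0}
    - {"gripper": 0.1,"x": 0,"y": 0,"z": -30,"spin": 0}
    - {"gripper": 0.1,"x": 0,"y": 0,"z": -40,"spin": 0}
    - {"gripper": 0.1,"x": 0,"y": 0,"z": -40,"spin": 0}
    - {"gripper": 0.1,"x": 0,"y": 20,"z": -30,"spin": 0}
    - {"gripper": 0.1,"x": 0,"y": 40,"z": 0,"spin": 0}
    - {"gripper": 0.1,"x": 0,"y": 40,"z": 0,"spin": 0}

```text
time: 26.0
eef_pos: [0.5536, -0.3366, 0.2116]
tcp_rot: [0.994, 0.112, 0.002, 0.002]
contact_force: [0.2, 0.5, 1.1]
opening: 0.453
finger_force: 0.0
```

Call:
step_arm:
  commands:
    - {"gripper": 0.1,"x": 0,"y": 40,"z": 0,"spin": 0}
    - {"gripper": 0.1,"x": 0,"y": 30,"z": 0,"spin": 0}
    - {"gripper": 0.1,"x": 0,"y": 0,"z": 0,"spin": 0}
    - {"gripper": 0.1,"x": 0,"y": 0,"z": 0,"spin": 0}
    - {"gripper": 0.1,"x": 0,"y": 0,"z": 0,"spin": 0}
    - {"gripper": 0.1,"x": 0,"y": 0,"z": 0,"spin": 0}
    - {"gripper": 0.1,"x": 0,"y": 0,"z": 0,"spin": 0}
    - {"gripper": 0.1,"x": 0,"y": 0,"z": 0,"spin": 0}
    - {"gripper": 0.1,"x": 0,"y": 0,"z": 0,"spin": 0}
    - {"gripper": 0.1,"x": 0,"y": 0,"z": 0,"spin": 0}

```text
time: 27.0
eef_pos: [0.5679, -0.4035, 0.2078]
tcp_rot: [0.994, 0.111, 0.0, 0.0]
contact_force: [1.4, -0.4, -0.4]
opening: 0.452
finger_force: 0.0
```

```bash
python3 chk.py c4.png
python3 - <<'E'
from h import *
c=cam('scene'); P=cloud(c)
m=(abs(P[...,0]-.53)<.05)&(abs(P[...,1]+.238)<.05)&(P[...,2]>.018)&(P[...,2]<.06)
print(m.sum(),P[m].mean(0),np.percentile(P[m][:,2],[50,95]))
save('end.png',cv2.resize(c['color'][130:300,165:335],(510,510)))
E
```

```text
wood top z [0.06503535 0.06777134 0.07021952] 894
steel 0 0
58 [ 0.52935429 -0.23286014  0.02431673] [0.02459342 0.02931837]
```

View pics/end.png

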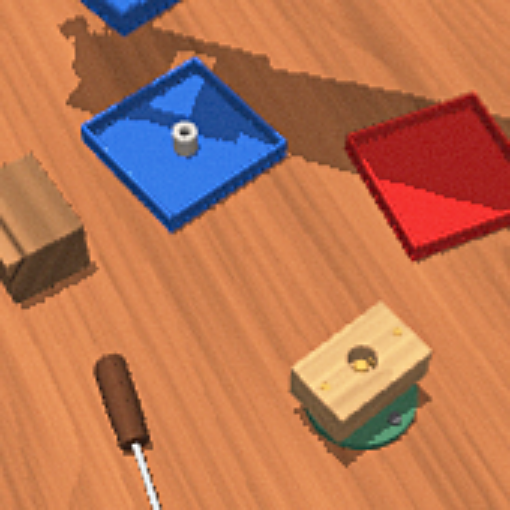

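The bushing stands upright mid-tray at (185,138) in the crop, and the block lies flat on the boss at (362,365). I'm handing the job in.

```bash
python3 -c "
from plant import *
print(sign_off())"
```

```text
the job is handed in; nothing more can be done
None
```

The job is handed in (no verdict was returned): the final picture shows the bushing upright in the middle of the smaller blue tray and the block seated flat on the boss, and I saw no contact with the tin, offcut or screwdriver.

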